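# Kit a driver board into its pocketed tray

## Task

Kit the loose parts for one driver board: put the finned heat sink, the round tin of fixings, the long green terminal block and the short green terminal block into the kit tray, each in the pocket cut to its own shape and size, lying flat on the pocket floor and the right way up. Set the parts down; do not drop or toss them.

Things in the scene. Friction and masses are not known exactly. Their poses are not given: they have to be found in the camera images.
- heatsink: Grey extruded heat sink with eight upright fins on a base plate, 60 x 50 x 26 mm, about 80 g, loose, lying base down on the bench at any yaw. Origin: centre of its underside; z up; x along the fins (60 mm), y across the fins (50 mm). Grasp across the fins, along its y.
- tin: Round pale metal tin with its lid on (lid fixed), diameter 60 mm, 26 mm high, about 60 g, loose, standing on the bench. Origin: centre of its underside; z up. Grasp across the diameter.
- terminal_long: Long green plug-in terminal block (eight ways), 12 x 40 x 13 mm, about 24 g, loose, lying on the bench at any yaw. Origin: centre of its underside; z up; y along its 40 mm length, x across its 12 mm depth. Grasp across its depth, along its x; when seated it stands 8 mm out of its pocket.
- terminal_short: Short green plug-in terminal block (six ways), 12 x 30 x 13 mm, about 20 g, loose, lying on the bench at any yaw. Origin: centre of its underside; z up; y along its 30 mm length, x across its 12 mm depth. Grasp across its depth, along its x; when seated it stands 8 mm out of its pocket.
- kit_tray: Shallow aluminium tray, 112 x 335 mm, wire handle at each end, standing fixed on the bench; behind its left part a hot-air station rises to 116 mm. It holds a row of four equal grey inserts (104 x 81 mm, 82 mm from centre to centre) in an order that changes. Insert tops are 11 mm, the tray rim 12 mm above the bench. Origin: centre of its underside on the bench; z up, y along the row.
- heatsink_pocket: Grey plastic insert with the large rectangular pocket for the heat sink: pocket floor 66 mm along x by 56 mm along y; the fins lie along the pocket's x, either way round. Black floor, 5 mm deep, sides leaning out 2.8 mm by the top. Fixed. Origin: centre of the pocket floor, 6 mm over the bench; z up, x along the 104 mm side, y along the row.
- tin_pocket: Grey plastic insert with the round pocket for the tin: pocket floor 67 mm in diameter. Black floor, 5 mm deep, sides leaning out 2.8 mm by the top. Fixed. Origin: centre of the pocket floor, 6 mm over the bench; z up, x along the 104 mm side, y along the row.
- long_pocket: Grey plastic insert with the longer narrow slot, for the long terminal block: slot floor 46 mm along x by 17.5 mm along y; the block lies with its length along the pocket's x, either way round. Black floor, 5 mm deep, sides leaning out 2.8 mm by the top. Fixed. Origin: centre of the pocket floor, 6 mm over the bench; z up, x along the 104 mm side, y along the row.
- short_pocket: Grey plastic insert with the shorter narrow slot, for the short terminal block: slot floor 36 mm along x by 17.5 mm along y; the block lies with its length along the pocket's x, either way round. Black floor, 5 mm deep, sides leaning out 2.8 mm by the top. Fixed. Origin: centre of the pocket floor, 6 mm over the bench; z up, x along the 104 mm side, y along the row.
Things that resemble listed ones, but are neither listed nor needed, are in the scene too. What is shaped like the heatsink but blue or purple is not meant.

How it is judged:
By the outcome, as a careful person would: the job done as asked, in the order asked, and still so for the second after the job is handed in, with the robot touching nothing.
It also fails if it takes over 112 s, if anything falls off the work surface, if the arm or the gripper's body presses on something with over 40 N, if the wrist force passes 120 N, or if a joint passes its speed limit or range.

## Robot

A 6-joint arm with a two-finger parallel gripper is mounted at the origin on a cart in front of the work surface, level with it; the furniture and walls round the work are solid. World frame = base frame: x ahead of the robot, y to its left, z up, the work surface at z = 0. Lengths are in m, angles in rad, forces in N, time in s.
With the tool pointing down it reaches from about 0.35 to 0.85 m from the base axis. Payload 8.1 kg.
Tool frame: the origin (TCP) lies at the very end of the fingers, on their centre line; the grasp point (between the pads) lies 19 mm behind it; z points along the fingers, y is the line along which they close (so a half turn about z gives the same grasp; the last joint's range is limited). The gripper opens to 93 mm and grips with 3 to 60 N. Pads are 15 mm wide; open, the fingers measure 128 mm over their backs; the gripper's body (75 mm by 188 mm) begins 65 mm behind the grasp point.
Start: joints at [1.098, 0.13, 1.488, -0, 1.523, -0.085], TCP at [0.227, 0.555, 0.219] pointing down, gripper open.
Joint ranges: [-2.96, 2.96], [-0.89, 2.26], [0.02, 2.5], [-1.34, 4.48], [0, 2.73], [-2.66, 2.66]. Speed limits (rad/s): [2.39, 2.39, 2.79, 3.14, 3.14, 3.14].

## Interface

Orientations are given as a rotation vector (axis times angle).
In Python, from plant import monitor, eyes, ticket gives the robot as it stands.
- The arm moves only by the tool arm_command, never from a script. Its argument "deltas" is a list that holds one entry, the list of rows, each a list of 6 numbers: the shift along the world's x, y, z in cm, then the turn, a rotation vector about the world's x, y, z in degrees. In form: [[[tx, ty, tz, rx, ry, rz], ...]]. A call has 1 to 12 rows; each row shifts and turns the commanded pose from where the row before left it; what a row does not reach is not made up. A row lasts 1/12 s, in which the tool goes at most 41.7 mm and 7.16 degrees, less where a joint would pass 70% of its speed; a pose out of reach is approached as far as the arm can. A call is refused whole if a number of a shift passes 4.17 or a number of a turn 7.16, either way. A call with a gripper value outside its range is refused whole. "gripper" is the opening, from -1 (shut) to 1 (fully open), set as the call begins (left out, the last holds). The fingers move at their own pace and stop on an object; "squeeze" is the grip in N (left out, the last holds). Time passes only in rows, so rows that do not move let the fingers close. It gives the time, the measured TCP pose, the force, the opening and the grip force at its end, in the units of the state.
- monitor.read_state(): the state, without advancing time (a new reading comes with each control period).
- eyes.read_camera(name): name is "scene" or "top" or "wrist"; returns the picture (400x640x3 uint8, blue, green, red); there is no depth.
- eyes.camera_model(name): a dict with "fx", "fy", "cx", "cy" (pixels), "rvec" (rotation vector, rad) and "tvec" (3), from world to camera coordinates, as OpenCV has them. Camera axes: x right, y down, z forward; pixel columns grow to the right and rows downward; lengths in m; the calibration is good to about 2 mm. A picture is of the moment at which its call begins: read the wrist's pose just before it. camera_model takes no time and is no camera call; for the wrist camera it gives the pose at the moment of the call.
- ticket.close_job(): hands the job in; it is judged then, once.
The state is a dict: "t": time; "q": joint angles; "dq": joint speeds; "joint_torque": joint torques, N m; "tool_pos": TCP position; "orientation": TCP orientation; "force": force on the tool from outside, world axes, zero at the start; "wrist_torque": the same for the moment, N m; "opening": finger opening in m; "gripper_force": force on a finger pad.
Only numpy, scipy, OpenCV 4.12 (cv2) and the standard library are available. Lean on these libraries where they do the work, as an engineer would, in place of code of your own. Each camera call takes 0.05 s, during which the arm holds its last target. There are 200 camera calls.

## Working session

There is one attempt and no reset: what is moved stays moved. The work goes in short steps, Python scripts to look and compute and a tool call to move; the robot and the scene stay as the last step left them, time stands still between calls to the robot, and variables do not carry over. Pictures are saved under pics/ and viewed, at most 14 in all, crops included, and the job is handed in when it is done.

Besides the shell and the picture viewer there is one more tool, called after "Request:" by a JSON object that holds its "fn" and its "kwargs", one argument or row to a line. arm_command: Moves the arm, as the interface text tells. Its arguments: {"type":"object","properties":{"deltas":{"type":"array"},"gripper":{"type":"number"},"squeeze":{"type":"number"}},"required":["deltas"]}

```bash
mkdir -p pics; cat > h.py <<'E'
import numpy as np, cv2
from plant import monitor, eyes, ticket
def cam(n):
    m=eyes.camera_model(n);R=cv2.Rodrigues(np.array(m['rvec'],float))[0];t=np.array(m['tvec'],float).ravel()
    return m,R,t
def ray(n,uv,z,c=None):
    m,R,t=c or cam(n);uv=np.atleast_2d(np.array(uv,float))
    d=np.c_[(uv[:,0]-m['cx'])/m['fx'],(uv[:,1]-m['cy'])/m['fy'],np.ones(len(uv))]@R
    o=-R.T@t
    return o+d*((z-o[2])/d[:,2])[:,None]
def proj(n,p,c=None):
    m,R,t=c or cam(n);p=np.atleast_2d(p)@R.T+t
    return np.c_[m['fx']*p[:,0]/p[:,2]+m['cx'],m['fy']*p[:,1]/p[:,2]+m['cy']]
E
python3 - <<'E'
from h import *
for n in ['top','scene']:
    im=eyes.read_camera(n);cv2.imwrite(f'pics/{n}0.png',im)
    m,R,t=cam(n);print(n,m['fx'],-R.T@t,R[2])
cv2.imwrite('pics/both.png',np.vstack([cv2.resize(cv2.imread('pics/top0.png'),(480,300)),cv2.resize(cv2.imread('pics/scene0.png'),(480,300))]))
print(monitor.read_state())
E
```

```text
top 504.4978319190124 [ 0.51814466 -0.13316108  1.6649018 ] [ 0.05834612 -0.00478853 -0.99828493]
scene 412.5533593034869 [ 0.2592431  -0.94662816  1.01715512] [ 0.26596633  0.61537369 -0.74200885]
{'t': 0.1, 'q': array([ 1.09762779e+00,  1.31111757e-01,  1.48917752e+00,  1.04270189e-05,
        1.52300115e+00, -8.53807594e-02]), 'dq': array([-0.00070922, -0.00087387, -0.0009866 ,  0.0002198 ,  0.00054686,
       -0.00100035]), 'joint_torque': array([ 1.21512177e-03, -5.61342859e+01, -4.93091297e+01,  7.70675205e-02,
        2.91774730e-02, -3.73329067e-05]), 'tool_pos': array([0.22661178, 0.55499808, 0.21767283]), 'orientation': array([-6.05234536e-01, -3.08225336e+00,  2.55863752e-03]), 'force': array([ 0.37328416, -0.92767072,  0.66564238]), 'wrist_torque': array([-0.03246751, -0.05959938,  0.02849605]), 'gripper_force': 0.0, 'opening': 0.09317784324661306}
```

View pics/top0.png

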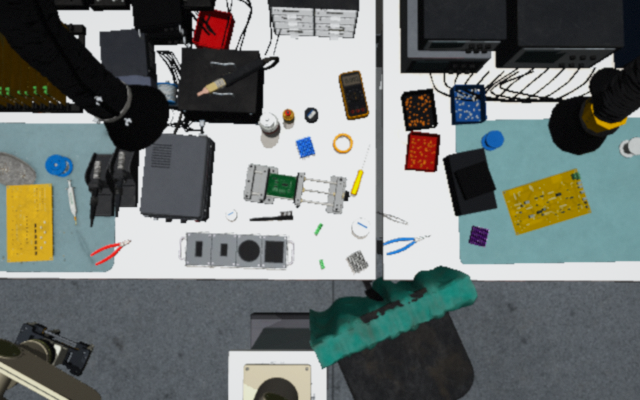

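View pics/scene0.png

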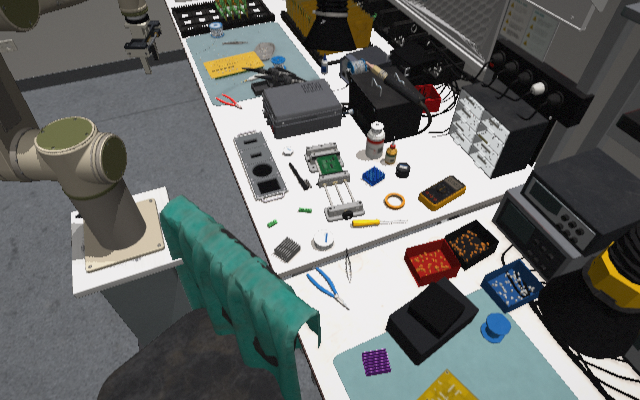

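The top view shows the tray at (238,251) with, left to right, slot (198,248), slot (223,249), round (248,250) and rectangle (274,251). There is a grey finned sink at (357,262), and the blue and purple ones at (305,147) and (479,236) are decoys. Round pale items are at (360,228), large, and (231,214), small. Green blocks are at (319,229) and (322,264). Next is an enlarged crop and measurements.

```bash
python3 - <<'E'
from h import *
im=cv2.imread('pics/top0.png');sc=cv2.imread('pics/scene0.png')
a=cv2.resize(im[205:280,180:380],(800,300),interpolation=cv2.INTER_CUBIC)
b=cv2.resize(sc[130:265,180:400],(489,300),interpolation=cv2.INTER_CUBIC)
cv2.imwrite('pics/c1.png',np.vstack([a,cv2.copyMakeBorder(b,0,0,0,800-489,cv2.BORDER_CONSTANT)]))
hsv=cv2.cvtColor(im,cv2.COLOR_BGR2HSV)
def rep(mask,box,z,nm,lo=8):
    x0,y0,x1,y1=box;m=np.zeros_like(mask);m[y0:y1,x0:x1]=mask[y0:y1,x0:x1]
    for c in cv2.findContours(m,cv2.RETR_EXTERNAL,cv2.CHAIN_APPROX_NONE)[0]:
        if cv2.contourArea(c)<lo: continue
        p=ray('top',c[:,0],z)[:,:2]*1000
        r=cv2.minAreaRect(p.astype(np.float32));M=cv2.moments(c)
        u=(M['m10']/M['m00'],M['m01']/M['m00'])
        print(nm,'px',np.round(u,1),'w',np.round(ray('top',u,z)[0]*1000,1),'rect',np.round(r[0],1),np.round(r[1],1),round(r[2],1))
g=((hsv[...,0]>40)&(hsv[...,0]<85)&(hsv[...,1]>90)).astype(np.uint8)
rep(g,(300,215,340,275),.013,'green',3)
dk=(hsv[...,2]<80).astype(np.uint8)
rep(dk,(185,235,293,268),.006,'pocket')
gr=(hsv[...,2]<205).astype(np.uint8)
rep(gr,(335,245,376,277),.02,'sink',30)
rep(gr,(345,213,376,243),.026,'tin',20)
rep(gr,(180,232,300,270),.012,'tray',100)
E
```

```text
green px [321.7 263.6] w [ 432.9 -141.4   13. ] rect [ 432.9 -141.2] [23.6  6.3] 14.5
green px [318.1 228.7] w [ 546.6 -129.    13. ] rect [ 546.8 -129.1] [ 7.7 35.3] 60.6
pocket px [223.5 249.5] w [476.7 180.5   6. ] rect [476.6 180.4] [36.1 16.4] 1.0
pocket px [198.5 248.7] w [478.7 262.1   6. ] rect [477.8 262.2] [45.9 16.4] 1.1
pocket px [273.7 251.6] w [470.8  16.2   6. ] rect [471.1  16.6] [68.6 55.9] 0.3
pocket px [248.6 250.4] w [474.1  98.1   6. ] rect [475.5  97. ] [65.3 65.6] 0.3
sink px [356.9 261.7] w [ 439.9 -255.6   20. ] rect [ 439.5 -255.1] [64.9 56.8] 31.2
tin px [356.8 235.1] w [ 526.2 -254.6   26. ] rect [ 529.7 -255. ] [55.1 22.4] 62.3
tray px [235.8 250.4] w [474.  139.3  12. ] rect [473.3 137.7] [369.8 113.5] 87.9
```

View pics/c1.png

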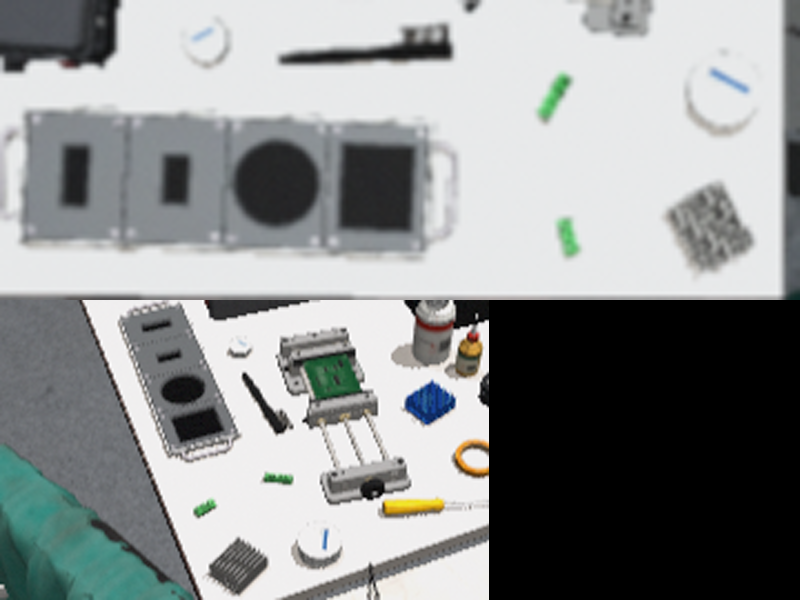

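```bash
python3 - <<'E'
from h import *
print('station front z.116',ray('top',[(150,220),(205,222),(213,180)],.116).round(3)[:,:2])
A=[];
def tri(ut,us):
    P=[]
    for n in('top','scene'):
        m,R,t=cam(n);K=np.array([[m['fx'],0,m['cx']],[0,m['fy'],m['cy']],[0,0,1]]);P.append(K@np.c_[R,t])
    X=cv2.triangulatePoints(P[0],P[1],np.array(ut,float),np.array(us,float)).ravel();return X[:3]/X[3]
print('jacket',tri((313,318),(175,202)),tri((470,272),(318,312)))
print('small round, d', np.ptp(ray('top',[(226,214),(237,214)],.01)[:,1]), 'big',np.ptp(ray('top',[(351.5,228),(370,228)],.026)[:,1]))
m,R,t=cam('wrist');o=-R.T@t;s=monitor.read_state();print('wristcam',o-s['tool_pos'],R[2],R[0],m['fx'])
E
```

```text
station front z.116 [[0.568 0.386]
 [0.563 0.218]
 [0.693 0.196]]
jacket [ 0.2413765  -0.11456583  0.17528099] [ 0.41749391 -0.56816028  0.20038735]
small round, d 0.03605282395646453 big 0.060109416681793704
wristcam [-0.07327646  0.03009486  0.16520513] [ 0.26757269 -0.1101227  -0.95722403] [ 0.37711411  0.92616611 -0.00113503] 343.58138537221663
```

Request:
{"fn": "arm_command", "kwargs": {
  "deltas": [
    [[2,-3,0,0,0,-7],[2,-3.5,0,0,0,-7],[2,-3.5,0,0,0,-7],[2,-3.5,0,0,0,-7],[2,-3.5,0,0,0,-7],[2,-3.5,0,0,0,-7],[2,-3.5,0,0,0,-7],[2,-3.5,0,0,0,-7],[2,-3.5,0,0,0,-7],[2,-3.5,0,0,0,-7],[1,-3.5,0,0,0,-7],[0,-3.5,0,0,0,-7]]
  ]
}}

```text
t: 1.1
tool_pos: [0.4378, 0.1383, 0.2182]
orientation: [2.519, 1.877, -0.0]
force: [0.7, -0.6, -0.1]
opening: 0.0925
gripper_force: 0.0
```

Request:
{"fn": "arm_command", "kwargs": {
  "deltas": [
    [[0.5,-3.5,0,0,0,-7],[0.5,-3.5,0,0,0,-7],[0.5,-3.5,0,0,0,-7],[0.5,-3.5,0,0,0,-7],[0.2,-3.5,0,0,0,-7],[0,-3.5,0,0,0,-7.16],[0,-3.5,0,0,0,0],[0,-3.5,0,0,0,0],[0,-3.5,0,0,0,0],[0,-2,0,0,0,0],[0,0,0,0,0,0],[0,0,0,0,0,0]]
  ]
}}

```text
t: 2.1
tool_pos: [0.4584, -0.1952, 0.218]
orientation: [-3.023, -0.852, 0.001]
force: [0.0, 0.6, -0.1]
opening: 0.0931
gripper_force: 0.0
```

```bash
python3 - <<'E'
from h import *
import pickle
s=monitor.read_state();c=cam('wrist');im=eyes.read_camera('wrist');cv2.imwrite('pics/w1.png',im);pickle.dump(c,open('w1.pkl','wb'))
print(s['tool_pos'],s['orientation'],s['q'])
print(ray('top',[(372,284),(335,300),(420,272)],.19)[:,:2].round(3))
E
```

```text
[ 0.45835161 -0.19517973  0.21802695] [-3.02268400e+00 -8.51898173e-01  1.24108034e-03] [-5.05730920e-01 -1.46302995e-01  1.76453769e+00  2.64699878e-04
  1.52473205e+00  5.15634046e-01]
[[ 0.384 -0.287]
 [ 0.337 -0.18 ]
 [ 0.419 -0.427]]
```

View pics/w1.png

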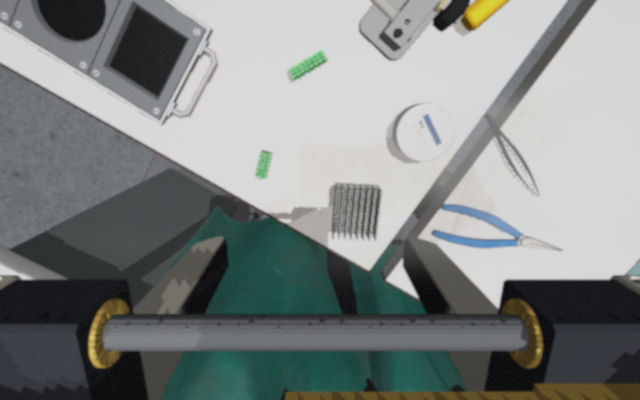

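Wrist view: the sink is at (355,211) with its fins running up the image, the tin at (422,132) with a blue label, the long block at (307,65), the short block at (263,164), and the jacket below row 215. Both choices are confirmed: the tin is 60 mm across and the other round item only 36 mm. The green lengths fit about 40 and 30 mm. Now refining the positions.

```bash
cat > meas.py <<'E'
from h import *
def blobs(im,c,mask,box,z,nm,lo=30):
    x0,y0,x1,y1=box;m=np.zeros(mask.shape,np.uint8);m[y0:y1,x0:x1]=mask[y0:y1,x0:x1]
    out=[]
    for k in cv2.findContours(m,cv2.RETR_EXTERNAL,cv2.CHAIN_APPROX_NONE)[0]:
        if cv2.contourArea(k)<lo: continue
        p=ray('',k[:,0],z,c)[:,:2]*1000;r=cv2.minAreaRect(p.astype(np.float32))
        print(nm,'px',np.round(k[:,0].mean(0),1),'rect',np.round(r[0],1),np.round(r[1],1),round(r[2],1));out.append(k[:,0])
    return out
def green(im):
    h=cv2.cvtColor(im,cv2.COLOR_BGR2HSV);return ((h[...,0]>45)&(h[...,0]<75)&(h[...,1]>90)&(h[...,2]>60)).astype(np.uint8)
E
python3 - <<'E'
from meas import *
import pickle
im=cv2.imread('pics/w1.png');c=pickle.load(open('w1.pkl','rb'))
h=cv2.cvtColor(im,cv2.COLOR_BGR2HSV)
for z in(.006,.013): blobs(im,c,green(im),(240,30,340,190),z,'green %g'%z)
d=((h[...,2]<150)&(h[...,1]<60)).astype(np.uint8);d=cv2.morphologyEx(d,cv2.MORPH_CLOSE,np.ones((5,5)))
d=cv2.morphologyEx(d,cv2.MORPH_OPEN,np.ones((5,5)))
for z in (0,.026): ks=blobs(im,c,d,(322,176,390,248),z,'sink %g'%z)
for k in ks:
    r=cv2.minAreaRect(k.astype(np.float32));print(r);B=cv2.boxPoints(r);print('top plane',(ray('',B,.026,c)[:,:2]*1000).round(1).tolist(),'base',(ray('',B,0,c)[:,:2]*1000).round(1).tolist())
print('tin',ray('',[(422,132)],.026,c)*1000)
g=cv2.medianBlur(im[90:175,380:465,1],3)
print(cv2.HoughCircles(g,cv2.HOUGH_GRADIENT,1,30,param1=80,param2=12,minRadius=22,maxRadius=36))
cv2.imwrite('pics/c2.png',cv2.resize(im[85:250,240:470],None,fx=3.4,fy=3.4,interpolation=cv2.INTER_CUBIC))
E
```

```text
green 0.006 px [263.1 170.6] rect [ 427.9 -145.7] [13.8  7. ] 15.5
green 0.006 px [307.8  64.8] rect [ 548.9 -131.9] [ 9.3 36.5] 60.5
green 0.013 px [263.1 170.6] rect [ 429.7 -145.9] [13.5  6.9] 15.5
green 0.013 px [307.8  64.8] rect [ 548.5 -132.4] [ 9.1 35.8] 60.5
sink 0 px [354.8 210. ] rect [ 440.9 -262.2] [64.6 57.1] 31.5
sink 0.026 px [354.8 210. ] rect [ 446.8 -254.9] [60.2 53.2] 31.5
((355.4999694824219, 209.99998474121094), (48.99999237060547, 51.99999237060547), 0.0)
top plane [[407.6, -248.6], [458.5, -216.4], [486.0, -261.2], [436.4, -295.5]] base [[398.9, -255.5], [453.5, -220.9], [483.0, -269.0], [429.7, -305.8]]
tin [[ 553.93637804 -266.58157343   26.        ]]
[[[31.5 48.5 25.7]]]
```

View pics/c2.png

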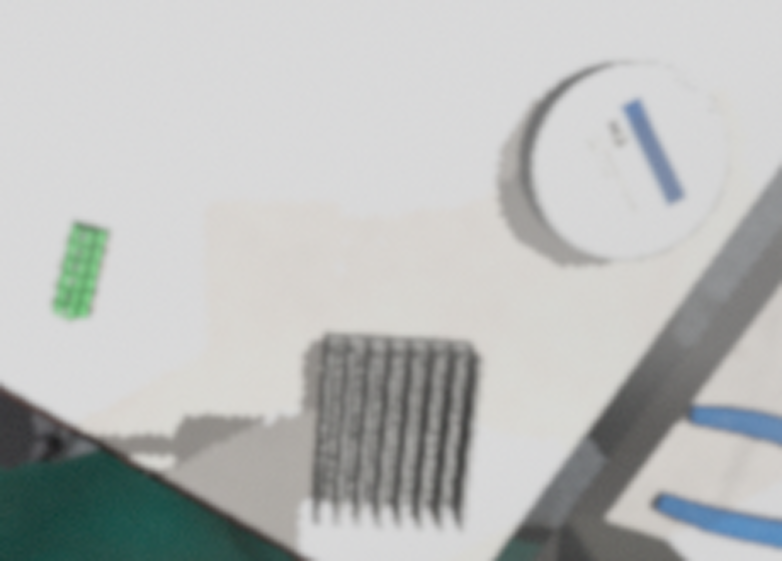

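```bash
python3 - <<'E'
from h import *
import pickle
c=pickle.load(open('w1.pkl','rb'))
f=lambda p,z:ray('',[(240+x/3.4,85+y/3.4) for x,y in p],z,c)[:,:2]*1000
a=f([(389,525)],.026)[0];b=f([(399,335)],.002)[0];print('sink ends',a,b,(a+b)/2,np.linalg.norm(a-b),np.degrees(np.arctan2(*(b-a)[::-1])))
for p in ([(316,524),(322,345)],[(462,526),(476,348)]):
    q=f(p,.026);d=q[1]-q[0];print('fin',np.degrees(np.arctan2(d[1],d[0])),np.linalg.norm(d))
print('width',f([(316,524),(462,526)],.026))
print('tin',f([(629,162)],.026),'short',f([(82,268)],.013),f([(90,228),(70,316)],.013))
E
```

```text
sink ends [ 417.88772855 -273.25629861] [ 470.10226769 -245.98574442] [ 443.99499812 -259.62102152] 58.90705580516402 27.577117273712584
fin 30.61776719701133 61.279283958071176
fin 30.28134747207279 61.02375535213321
width [[ 405.54381659 -252.45823995]
 [ 430.23845318 -294.06583583]]
tin [[ 555.01966265 -269.60101342]] short [[ 436.99282682 -144.23776565]] [[ 449.6096338  -140.1234482 ]
 [ 421.10948428 -148.61900402]]
```

Request:
{"fn": "arm_command", "kwargs": {
  "deltas": [
    [[-0.8,-3.1,0,0,0,-1],[-0.8,-3.1,0,0,0,0],[0,0,-3,0,0,0],[0,0,-3.5,0,0,0],[0,0,-3.5,0,0,0],[0,0,-3.5,0,0,0],[0,0,-2.5,0,0,0],[0,0,0,0,0,0],[0,0,0,0,0,0]]
  ],
  "gripper": 1,
  "squeeze": 12
}}

```text
t: 2.9
tool_pos: [0.442, -0.2545, 0.0576]
orientation: [-3.026, -0.831, 0.004]
force: [0.1, 0.4, -0.1]
opening: 0.093
gripper_force: 0.0
```

```bash
python3 - <<'E'
from h import *
s=monitor.read_state();im=eyes.read_camera('wrist');cv2.imwrite('pics/w2.png',im)
print(s['tool_pos'],s['orientation'],s['force'])
E
```

```text
[ 0.44202556 -0.25447532  0.05760344] [-3.02645228 -0.83114472  0.00350096] [ 0.12219768  0.40188206 -0.11173369]
```

View pics/w2.png

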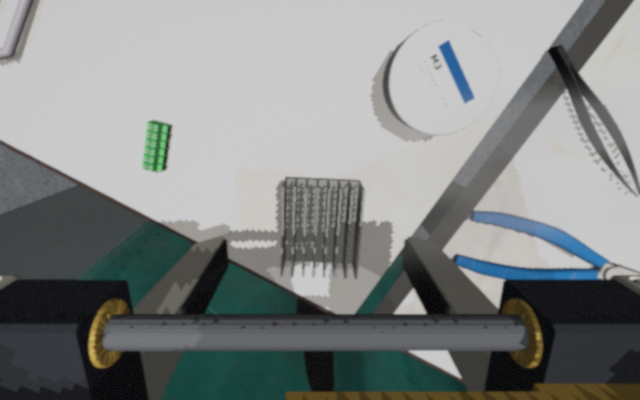

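The sink is centred between the fingers at (320,225), with fin ends at about (320,276) and its base edge at (323,179). Checking numerically.

```bash
python3 - <<'E'
from h import *
c=cam('wrist')
a=ray('',[(320,276)],.026,c)[0,:2]*1000;b=ray('',[(323,179)],.002,c)[0,:2]*1000
print(a,b,(a+b)/2,np.linalg.norm(a-b))
d=ray('',[(283,275),(285,190),(357,277),(359,190)],.026,c)[:,:2]*1000
for i in(0,2):
  v=d[i+1]-d[i];print(np.degrees(np.arctan2(v[1],v[0])))
print('tin top',ray('',[(444,78)],.026,c)*1000,'short',ray('',[(156,147)],.013,c)*1000)
E
```

```text
[ 418.40032991 -275.737742  ] [ 470.0047497  -247.49025663] [ 444.2025398  -261.61399931] 58.829725234571164
28.029492876180967
31.57999760030859
tin top [[ 557.14304916 -271.60007541   26.        ]] short [[ 436.87740462 -147.01307964   13.        ]]
```

Request:
{"fn": "arm_command", "kwargs": {
  "deltas": [
    [[0.2,-0.5,-1.5,0,0,0],[0,0,-1.5,0,0,0],[0,0,-1.2,0,0,0],[0,0,-0.7,0,0,0],[0,0,0,0,0,0],[0,0,0,0,0,0]]
  ]
}}

```text
t: 3.45
tool_pos: [0.4452, -0.2616, 0.0103]
orientation: [3.03, 0.83, 0.0]
force: [0.6, -0.1, 0.3]
opening: 0.0929
gripper_force: 0.0
```

Request:
{"fn": "arm_command", "kwargs": {
  "deltas": [
    [[0,0,0,0,0,0],[0,0,0,0,0,0],[0,0,0,0,0,0],[0,0,0,0,0,0],[0,0,0,0,0,0],[0,0,0,0,0,0],[0,0,0,0,0,0],[0,0,0,0,0,0]]
  ],
  "gripper": -1
}}

```text
t: 4.12
tool_pos: [0.4448, -0.2615, 0.0096]
orientation: [-3.03, -0.83, 0.0]
force: [-0.6, 0.8, 1.5]
opening: 0.0505
gripper_force: 11.9
```

Request:
{"fn": "arm_command", "kwargs": {
  "deltas": [
    [[0,0,1,0,0,0],[0,0,2.5,0,0,0],[0,0,3.5,0,0,0],[0,0,3,0,0,0],[0.3,2.5,0,0,0,-6.4],[0.3,3.5,0,0,0,-6.4],[0.4,3.5,0,0,0,-6.4],[0.4,3.5,0,0,0,-6.4],[0.4,3.5,0,0,0,-6.4],[0.4,3.5,0,0,0,0],[0.4,3.5,0,0,0,0],[0,2.3,0,0,0,0]]
  ]
}}

```text
t: 5.12
tool_pos: [0.4711, -0.0009, 0.1105]
orientation: [-3.141, 0.035, -0.002]
force: [-0.1, -1.2, -0.9]
opening: 0.0502
gripper_force: 11.9
```

Request:
{"fn": "arm_command", "kwargs": {
  "deltas": [
    [[0,1.5,0,0,0,0],[0,0.5,0,0,0,0],[0,0,0,0,0,0],[0,0,0,0,0,0]]
  ]
}}

```text
t: 5.45
tool_pos: [0.4709, 0.0158, 0.1099]
orientation: [3.141, -0.036, 0.0]
force: [0.5, 0.1, -1.5]
opening: 0.0501
gripper_force: 11.9
```

```bash
python3 - <<'E'
from meas import *
import pickle
s=monitor.read_state();c=cam('wrist');im=eyes.read_camera('wrist');cv2.imwrite('pics/w3.png',im);pickle.dump(c,open('w3.pkl','wb'))
print(s['tool_pos'],s['orientation'],s['gripper_force'],s['opening'])
m=(im.max(2)<60).astype(np.uint8)
blobs(im,c,m,(0,0,640,230),.006,'pk',100)
E
```

```text
[0.47093044 0.01577836 0.10994104] [ 3.14092374e+00 -3.61472541e-02  3.95112321e-04] 11.939890086650848 0.05009942987035731
pk px [115.8 192.9] rect [478.9 177.2] [16.6 35.7] 88.0
pk px [ 14.3 191.7] rect [481.8 259.4] [15.4 44.9] 88.2
pk px [312.8 183.7] rect [485.1  12.7] [55.6 25.7] 85.2
pk px [216.9 193. ] rect [477.2  94.7] [66.2 62.6] 88.7
pk px [306.7  51.9] rect [582.3  20.4] [ 14.2 134. ] 3.8
pk px [ 3.7 36.8] rect [595.9 234.3] [ 8.5 49.2] 74.1
```

View pics/w3.png

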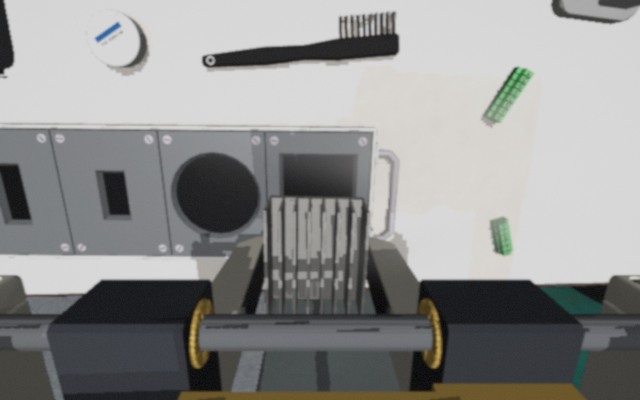

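```bash
python3 - <<'E'
from h import *
import pickle
c=pickle.load(open('w3.pkl','rb'))
im=cv2.imread('pics/w3.png');cv2.imwrite('pics/c3.png',cv2.resize(im[120:320,220:420],None,fx=3,fy=3,interpolation=cv2.INTER_CUBIC))
print(ray('',[(272,199),(363,199)],.1263,c)*1000, ray('',[(268,236),(368,236)],.1003,c)*1000)
E
```

```text
[[507.31398926  33.94541894 126.3       ]
 [506.40381813  -7.22883371 126.3       ]] [[478.37436121  40.92859007 100.3       ]
 [477.15535759 -13.98172402 100.3       ]]
```

View pics/c3.png

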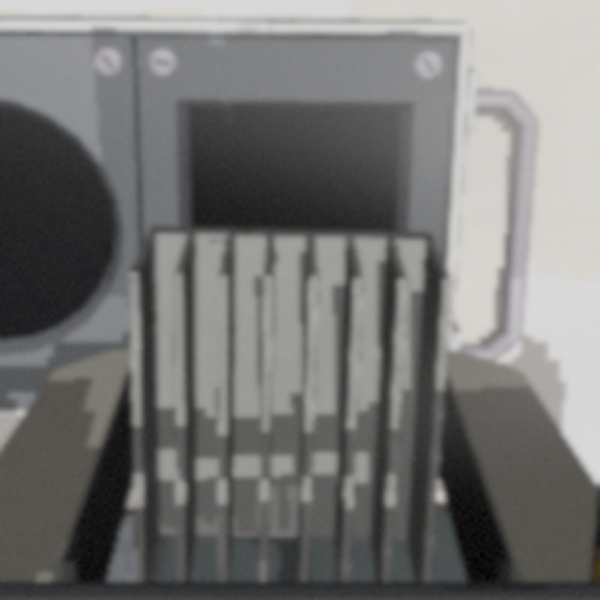

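```bash
python3 - <<'E'
from h import *
import pickle
c=pickle.load(open('w3.pkl','rb'))
q=lambda x,y:(220+x/3,120+y/3)
print(ray('',[q(148,233),q(432,233)],.1003,c)*1000)
print(ray('',[q(133,275),q(445,275)],.1263,c)*1000)
# pocket floor back corners / top edge
print(ray('',[q(192,104),q(400,105)],.006,c)*1000,ray('',[q(178,102),q(414,103)],.011,c)*1000)
E
```

```text
[[500.30115076  38.88156013 100.3       ]
 [499.19036463 -11.37558843 100.3       ]]
[[501.34333239  37.80105088 126.3       ]
 [500.29009409  -9.77707673 126.3       ]]
[[507.55315589  38.87570303   6.        ]
 [506.0868583  -15.75479493   6.        ]] [[508.97376066  41.98636429  11.        ]
 [507.37702845 -18.8135684   11.        ]]
```

Request:
{"fn": "arm_command", "kwargs": {
  "deltas": [
    [[0.2,-0.1,-2,0,0,-0.3],[0,0,-2.5,0,0,0],[0,0,-2,0,0,0],[0,0,-1,0,0,0],[0,0,0,0,0,0],[0,0,0,0,0,0]]
  ]
}}

```text
t: 6.0
tool_pos: [0.4726, 0.0146, 0.0347]
orientation: [3.141, -0.047, -0.002]
force: [-0.2, -0.3, -0.7]
opening: 0.0505
gripper_force: 11.9
```

```bash
python3 - <<'E'
from h import *
import pickle
s=monitor.read_state();c=cam('wrist');im=eyes.read_camera('wrist');pickle.dump(c,open('w4.pkl','wb'))
cv2.imwrite('pics/c4.png',cv2.resize(im[120:320,220:420],None,fx=3,fy=3,interpolation=cv2.INTER_CUBIC))
print(s['tool_pos'],s['orientation'],s['force'])
E
```

```text
[0.47260497 0.01455881 0.03465429] [ 3.14118183e+00 -4.68165067e-02 -1.71016678e-03] [-0.18629605 -0.28261069 -0.7246051 ]
```

View pics/c4.png

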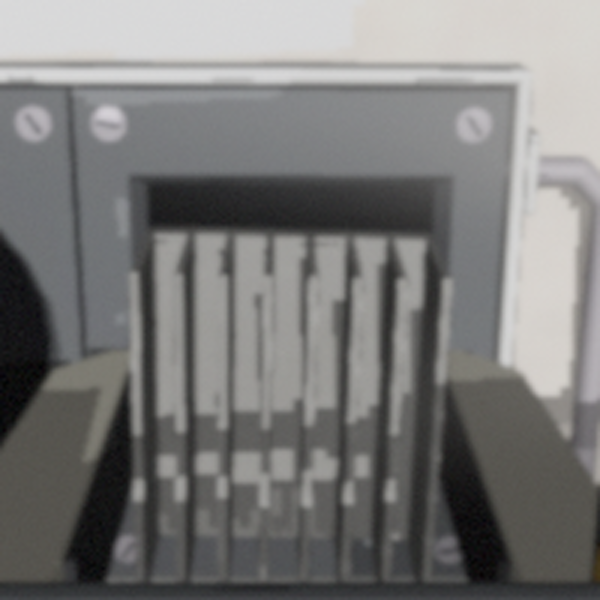

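```bash
python3 - <<'E'
from h import *
import pickle
c=pickle.load(open('w4.pkl','rb'))
q=lambda x,y:(220+x/3,120+y/3)
print(ray('',[q(148,233),q(432,233)],.0251,c)*1000)
print(ray('',[q(150,182),q(434,182)],.006,c)*1000,ray('',[q(132,179),q(453,179)],.011,c)*1000)
E
```

```text
[[502.15584372  37.45674533  25.1       ]
 [500.70803452 -12.75847243  25.1       ]]
[[506.78091187  39.19842663   6.        ]
 [505.19914102 -15.69665091   6.        ]] [[508.67062812  41.83648474  11.        ]
 [506.93047023 -18.5575284   11.        ]]
```

Request:
{"fn": "arm_command", "kwargs": {
  "deltas": [
    [[0.1,0,-0.6,0,0,0],[0,0,-0.6,0,0,0],[0,0,-0.3,0,0,0],[0,0,-0.2,0,0,0],[0,0,-0.1,0,0,0],[0,0,0,0,0,0],[0,0,0,0,0,0]]
  ]
}}

```text
t: 6.63
tool_pos: [0.4739, 0.0153, 0.0167]
orientation: [-3.141, 0.045, 0.0]
force: [0.4, -0.3, -0.7]
opening: 0.0502
gripper_force: 11.9
```

Request:
{"fn": "arm_command", "kwargs": {
  "deltas": [
    [[0,0,-0.1,0,0,0],[0,0,0,0,0,0],[0,0,0,0,0,0]]
  ]
}}

```text
t: 6.88
tool_pos: [0.4739, 0.0153, 0.0157]
orientation: [3.141, -0.045, 0.0]
force: [0.0, 0.7, -1.1]
opening: 0.0504
gripper_force: 11.9
```

Request:
{"fn": "arm_command", "kwargs": {
  "deltas": [
    [[0,0,-0.07,0,0,0],[0,0,0,0,0,0],[0,0,0,0,0,0]]
  ]
}}

```text
t: 7.13
tool_pos: [0.4741, 0.0153, 0.0156]
orientation: [3.141, -0.045, 0.001]
force: [-2.7, 0.1, 5.7]
opening: 0.05
gripper_force: 11.9
```

Request:
{"fn": "arm_command", "kwargs": {
  "deltas": [
    [[0,0,0,0,0,0],[0,0,0,0,0,0],[0,0,0,0,0,0],[0,0,0,0,0,0],[0,0,1,0,0,0],[0,0,2.5,0,0,0],[0,0,3.5,0,0,0],[0,0,3,0,0,0],[0.5,-3,0,0,0,0],[1,-3.5,0,0,0,0],[1,-3.5,0,0,0,0],[1,-3.5,0,0,0,0]]
  ],
  "gripper": 1
}}

```text
t: 8.13
tool_pos: [0.5095, -0.1212, 0.1163]
orientation: [3.141, -0.044, 0.003]
force: [0.9, 0.2, -0.8]
opening: 0.0927
gripper_force: 0.0
```

Request:
{"fn": "arm_command", "kwargs": {
  "deltas": [
    [[1,-3.5,0,0,0,0],[1,-3.5,0,0,0,0],[1,-3.5,0,0,0,0],[1,-3.5,0,0,0,0],[0.5,-1,0,0,0,0],[0,0,0,0,0,0],[0,0,0,0,0,0]]
  ]
}}

```text
t: 8.72
tool_pos: [0.5537, -0.27, 0.1151]
orientation: [-3.141, 0.047, 0.0]
force: [0.3, 1.2, 0.2]
opening: 0.0927
gripper_force: 0.0
```

```bash
python3 - <<'E'
from meas import *
import pickle
s=monitor.read_state();c=cam('wrist');im=eyes.read_camera('wrist');pickle.dump(c,open('w5.pkl','wb'));cv2.imwrite('pics/w5.png',im)
print(s['tool_pos'],s['orientation'],s['force'])
print(proj('',[[.555,-.2695,.026]],c))
t=eyes.read_camera('top');cv2.imwrite('pics/t5.png',t)
m=(t.max(2)<70).astype(np.uint8);blobs(t,cam('top'),m,(185,235,293,268),.006,'pk',10)
E
```

```text
[ 0.55366903 -0.26998713  0.11514995] [-3.14072376e+00  4.71192885e-02  4.54077599e-04] [0.2773015  1.22951385 0.18908127]
[[313.76279236 202.35165826]]
pk px [223.6 249.3] rect [476.6 180.4] [36.  16.4] 1.0
pk px [198.4 248.3] rect [479.4 262.3] [42.6 16.4] 1.1
pk px [248.5 250.5] rect [473.8  98.6] [62.  62.4] 0.3
```

View pics/w5.png

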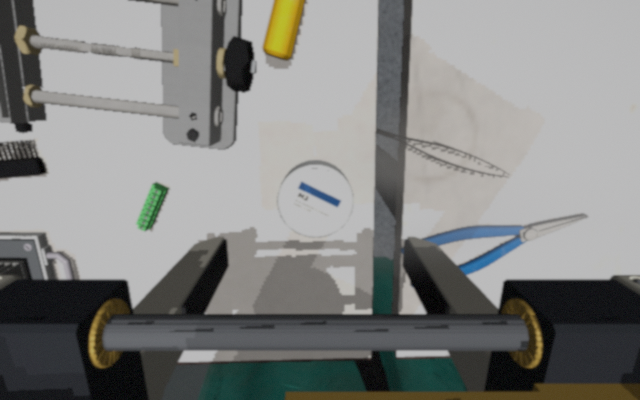

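The tin is at (315,200), radius about 38 px, right between the fingers; the grey strip runs at columns 378–410 by the right finger.

```bash
python3 - <<'E'
from h import *
import pickle
c=pickle.load(open('w5.pkl','rb'))
print(ray('',[(315,200),(277,200),(353,200),(315,238.5)],.026,c)*1000,ray('',[(376,230),(410,230)],0,c)*1000)
im=cv2.imread('pics/w5.png');g=cv2.GaussianBlur(im[...,1],(3,3),0)
print(g[200,265:290],g[200,345:362],g[230:246,315])
t=cv2.imread('pics/t5.png');print(t[226:230,370:390,1])
print('top strip y',ray('top',[(376,228),(383,228)],0)*1000)
E
```

```text
[[ 556.87898327 -270.51446461   26.        ]
 [ 557.72556912 -241.11388687   26.        ]
 [ 556.03244033 -299.91355272   26.        ]
 [ 524.65076358 -269.57968312   26.        ]] [[ 519.91634286 -322.87886264    0.        ]
 [ 519.05982755 -352.64649475    0.        ]]
[183 183 183 184 185 185 185 186 186 185 182 176 173 177 184 187 188 188
 188 188 188 188 188 188 188] [188 188 187 187 187 187 186 183 183 185 187 187 188 187 187 186 186] [188 189 188 188 187 184 179 176 178 177 164 142 123 115 114 114]
[[203 205 207 211 214 216 219 222 225 226 228 229 230 231 231 231 230 231
  231 231]
 [197 201 203 207 210 210 215 217 220 222 225 227 228 230 230 231 231 231
  231 231]
 [191 196 198 201 204 206 209 212 215 218 221 224 226 227 230 229 231 231
  231 230]
 [187 189 193 196 199 202 205 209 211 213 216 219 221 224 226 228 229 230
  230 230]]
top strip y [[ 550.12219602 -319.94691828    0.        ]
 [ 550.26368352 -343.06068387    0.        ]]
```

Request:
{"fn": "arm_command", "kwargs": {
  "deltas": [
    [[0.3,0.1,0,0,0,7.1],[0,0,0,0,0,7.1],[0,0,0,0,0,7.1],[0,0,0,0,0,7.1],[0,0,0,0,0,7.1],[0,0,0,0,0,7.1],[0,0,0,0,0,7.1],[0,0,0,0,0,7.1],[0,0,0,0,0,7.1],[0,0,0,0,0,7.1],[0,0,0,0,0,7.1],[0,0,0,0,0,7.1]]
  ]
}}

```text
t: 9.82
tool_pos: [0.5568, -0.2669, 0.1153]
orientation: [-2.334, -2.102, -0.0]
force: [-1.8, -0.3, -0.5]
opening: 0.0927
gripper_force: 0.0
```

Request:
{"fn": "arm_command", "kwargs": {
  "deltas": [
    [[0,0,-2,0,0,5],[0,0,-2,0,0,0],[0,0,-1,0,0,0],[0,0,0,0,0,0],[0,0,0,0,0,0]]
  ]
}}

```text
t: 10.23
tool_pos: [0.5564, -0.2676, 0.0646]
orientation: [-2.248, -2.193, 0.001]
force: [-0.4, -0.5, 0.3]
opening: 0.0934
gripper_force: 0.0
```

```bash
python3 - <<'E'
from meas import *
import pickle
s=monitor.read_state();c=cam('wrist');im=eyes.read_camera('wrist');pickle.dump(c,open('w6.pkl','wb'));cv2.imwrite('pics/w6.png',im)
print(s['tool_pos'],s['orientation'],s['force'])
print(proj('',[[.5565,-.2685,.026]],c))
E
```

```text
[ 0.55636075 -0.2675626   0.06464934] [-2.24768116e+00 -2.19256121e+00  5.53186204e-04] [-0.40065352 -0.52553699  0.2624241 ]
[[313.37770863 226.75493899]]
```

View pics/w6.png

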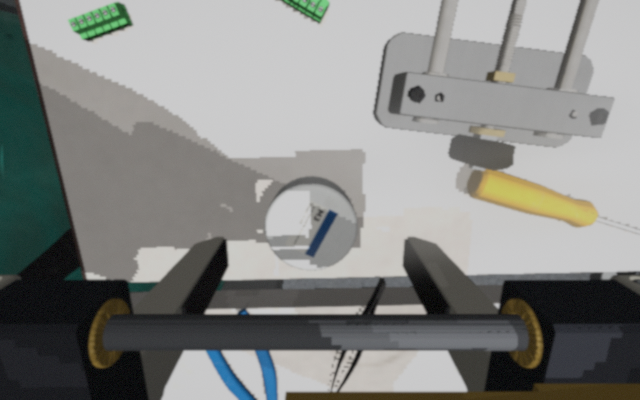

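Request:
{"fn": "arm_command", "kwargs": {
  "deltas": [
    [[-0.2,0,-1.5,0,0,0],[0,0,-1.5,0,0,0],[0,0,-1.5,0,0,0],[0,0,-0.8,0,0,0],[0,0,-0.2,0,0,0],[0,0,0,0,0,0]]
  ]
}}

```text
t: 10.78
tool_pos: [0.555, -0.2687, 0.0103]
orientation: [-2.249, -2.193, 0.0]
force: [-1.0, 0.3, 0.6]
opening: 0.0933
gripper_force: 0.0
```

Request:
{"fn": "arm_command", "kwargs": {
  "deltas": [
    [[0,0,0,0,0,0],[0,0,0,0,0,0],[0,0,0,0,0,0],[0,0,0,0,0,0],[0,0,0,0,0,0],[0,0,0,0,0,0],[0,0,0,0,0,0]]
  ],
  "gripper": -1
}}

```text
t: 11.37
tool_pos: [0.555, -0.2689, 0.0102]
orientation: [2.249, 2.193, 0.0]
force: [-0.3, 0.6, 2.9]
opening: 0.059
gripper_force: 12.0
```

Request:
{"fn": "arm_command", "kwargs": {
  "deltas": [
    [[0,0,1,0,0,0],[0,0,2.5,0,0,0],[0,0,3.5,0,0,0],[0,0,2,0,0,0],[-0.5,3,0,0,0,0],[-0.8,3.8,0,0,0,0],[-0.8,3.8,0,0,0,0],[-0.8,3.8,0,0,0,0],[-0.8,3.8,0,0,0,0],[-0.8,3.8,0,0,0,0],[-0.8,3.8,0,0,0,0],[-0.8,3.8,0,0,0,0]]
  ]
}}

```text
t: 12.37
tool_pos: [0.4932, 0.0289, 0.1007]
orientation: [2.249, 2.193, 0.001]
force: [0.0, -0.4, -0.4]
opening: 0.0588
gripper_force: 12.0
```

Request:
{"fn": "arm_command", "kwargs": {
  "deltas": [
    [[-0.8,3.5,0,0,0,0],[-0.8,3,0,0,0,0],[-0.2,0.8,-1,0,0,0],[0,0,-2,0,0,0],[0,0,-2.5,0,0,0],[0,0,-1,0,0,0],[0,0,0,0,0,0],[0,0,0,0,0,0]]
  ]
}}

```text
t: 13.03
tool_pos: [0.4755, 0.0998, 0.0348]
orientation: [-2.249, -2.192, 0.002]
force: [0.3, -0.4, -0.6]
opening: 0.0592
gripper_force: 12.0
```

```bash
python3 - <<'E'
from meas import *
import pickle
s=monitor.read_state();c=cam('wrist');im=eyes.read_camera('wrist');pickle.dump(c,open('w7.pkl','wb'));cv2.imwrite('pics/w7.png',im)
print(s['tool_pos'],s['orientation'],s['force'],s['opening'])
t=eyes.read_camera('top');cv2.imwrite('pics/t7.png',t)
E
```

```text
[0.47545793 0.0998175  0.03483453] [-2.24927676e+00 -2.19195222e+00  1.94707533e-03] [ 0.33756514 -0.40251802 -0.5651741 ] 0.05920791941269959
```

View pics/w7.png

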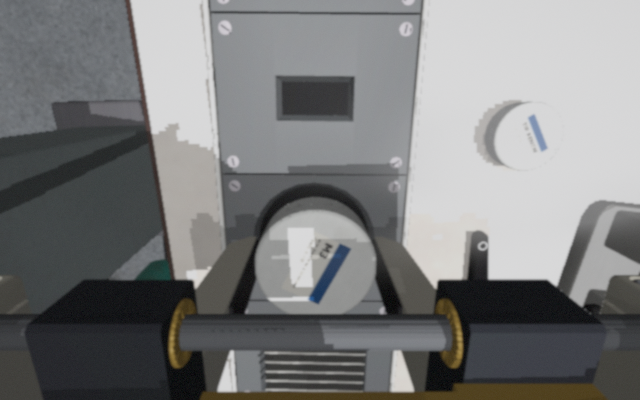

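The held tin's lid is centred at about (316,258), the round pocket's rear arc has its top at (313,184), and the short slot is at (315,98). Comparing them in the wrist frame.

```bash
python3 - <<'E'
from meas import *
import pickle
c=pickle.load(open('w7.pkl','rb'));im=cv2.imread('pics/w7.png')
print('tin',ray('',[(316,258),(316,197),(255,258),(377,258)],.0506,c)*1000)
m=(im.max(2)<45).astype(np.uint8);
for z in(.006,): blobs(im,c,m,(265,65,365,130),z,'short',80)
print(im[40:135:1,315,1][30:85].tolist());print(im[98,270:360,1].tolist())
print('arc',im[175:200,313,1].tolist())
for r in(205,220):print(r,im[r,240:290,1].tolist(),im[r,345:400,1].tolist())
E
```

```text
tin [[477.19874978 104.31521752  50.6       ]
 [477.93029425 134.82699871  50.6       ]
 [447.97280155 105.04557691  50.6       ]
 [506.43196568 103.58467652  50.6       ]]
[150, 152, 153, 152, 148, 135, 106, 83, 78, 78, 79, 74, 65, 59, 55, 55, 58, 57, 57, 55, 55, 57, 56, 57, 58, 57, 55, 57, 55, 58, 54, 55, 59, 59, 57, 55, 57, 60, 56, 55, 56, 58, 57, 60, 63, 76, 84, 87, 89, 93, 110, 132, 144, 149, 149]
[146, 146, 148, 145, 144, 133, 114, 100, 95, 96, 93, 84, 70, 59, 54, 52, 53, 52, 53, 56, 54, 53, 54, 52, 57, 53, 56, 54, 53, 56, 56, 55, 55, 56, 57, 53, 54, 53, 53, 52, 54, 57, 54, 57, 56, 55, 57, 57, 56, 56, 59, 56, 56, 57, 59, 58, 56, 55, 57, 59, 58, 57, 58, 57, 60, 57, 57, 58, 59, 57, 58, 60, 57, 55, 56, 58, 59, 63, 64, 68, 70, 68, 75, 99, 128, 143, 148, 149, 149, 149]
arc [87, 96, 95, 96, 97, 96, 93, 83, 68, 58, 50, 43, 38, 43, 42, 38, 38, 36, 31, 34, 40, 60, 77, 92, 97]
205 [92, 92, 93, 94, 91, 92, 91, 92, 92, 92, 93, 92, 94, 93, 93, 91, 90, 94, 91, 91, 92, 92, 92, 90, 86, 78, 60, 53, 51, 50, 43, 39, 30, 28, 28, 16, 29, 25, 32, 26, 28, 26, 34, 38, 58, 69, 81, 90, 97, 95] [61, 49, 39, 31, 29, 31, 30, 31, 30, 33, 37, 40, 47, 52, 57, 61, 67, 78, 87, 91, 93, 93, 96, 93, 92, 93, 93, 93, 94, 95, 92, 92, 94, 93, 95, 95, 96, 94, 95, 95, 95, 94, 94, 95, 95, 97, 95, 94, 97, 96, 96, 104, 120, 136, 142]
220 [72, 72, 72, 72, 71, 72, 74, 73, 72, 74, 74, 74, 71, 74, 74, 72, 67, 57, 48, 44, 43, 39, 35, 27, 22, 20, 16, 24, 29, 46, 63, 77, 85, 89, 91, 93, 96, 101, 115, 127, 138, 147, 158, 168, 172, 175, 177, 179, 179, 182] [176, 173, 169, 165, 159, 148, 135, 118, 102, 94, 87, 86, 87, 81, 77, 66, 49, 35, 28, 32, 44, 53, 58, 58, 60, 73, 84, 89, 89, 92, 90, 93, 91, 92, 94, 92, 93, 93, 92, 93, 93, 91, 92, 86, 81, 78, 76, 76, 78, 78, 79, 86, 104, 119, 127]
```

```bash
python3 - <<'E'
from h import *
import pickle
c=pickle.load(open('w7.pkl','rb'))
f=lambda p,z:(ray('',p,z,c)[:,:2]*1000).round(1).tolist()
print('tin',f([(315,250.5),(260.2,250.5),(369.8,250.5),(315,195.7)],.0506))
print('pocket rim',f([(313.6,242),(252.6,242),(374.6,242),(313.6,182)],.011))
print('short floor',f([(317,98.7),(283,98.7),(351,98.7),(317,82.5),(317,115)],.006),'rim',f([(314.7,98),(276,98),(353.5,98)],.011))
E
```

```text
tin [[476.8, 108.3], [450.7, 108.9], [502.9, 107.6], [477.5, 135.5]]
pocket rim [[475.7, 94.9], [439.2, 95.9], [512.1, 94.0], [476.6, 131.9]]
short floor [[479.6, 177.1], [461.2, 177.6], [498.1, 176.7], [479.8, 185.5], [479.4, 168.5]] rim [[478.4, 177.6], [457.9, 178.1], [498.9, 177.1]]
```

```bash
python3 - <<'E'
from h import *
import pickle
c=pickle.load(open('w7.pkl','rb'));im=cv2.imread('pics/w7.png')
print(im[193:225,335,1].tolist(),im[193:225,320,1].tolist(),im[195:215,280,1].tolist())
f=lambda p,z:(ray('',p,z,c)[:,:2]*1000).round(1).tolist()
print('bottom front',f([(315,195.5)],.0246))
print('bottom sides r220',f([(269.5,220),(360.5,220)],.0246),'r205',f([(284.5,205),(345.5,205)],.0246))
print('lid sides eyeball',f([(255,258),(377,258)],.0506))
E
```

```text
[39, 37, 41, 37, 34, 36, 45, 69, 91, 93, 92, 93, 93, 91, 92, 93, 92, 95, 102, 124, 150, 165, 173, 179, 183, 184, 184, 184, 183, 183, 182, 182] [38, 34, 40, 51, 74, 89, 95, 95, 95, 95, 93, 94, 96, 96, 95, 99, 120, 148, 165, 173, 179, 183, 184, 184, 185, 183, 183, 183, 184, 183, 183, 182] [47, 38, 36, 32, 31, 31, 31, 27, 31, 31, 28, 27, 37, 55, 71, 84, 90, 92, 92, 92]
bottom front [[477.3, 127.9]]
bottom sides r220 [[452.2, 114.6], [501.7, 113.4]] r205 [[460.8, 123.0], [493.5, 122.2]]
lid sides eyeball [[448.0, 105.0], [506.4, 103.6]]
```

Request:
{"fn": "arm_command", "kwargs": {
  "deltas": [
    [[-0.07,-0.32,0,0,0,0],[0,0,-0.6,0,0,0],[0,0,-0.6,0,0,0],[0,0,-0.3,0,0,0],[0,0,-0.2,0,0,0],[0,0,-0.1,0,0,0],[0,0,0,0,0,0],[0,0,0,0,0,0]]
  ]
}}

```text
t: 13.8
tool_pos: [0.4752, 0.0971, 0.0169]
orientation: [-2.249, -2.193, 0.0]
force: [-0.4, -0.3, -0.8]
opening: 0.0593
gripper_force: 12.0
```

Request:
{"fn": "arm_command", "kwargs": {
  "deltas": [
    [[0,0,-0.08,0,0,0],[0,0,-0.05,0,0,0],[0,0,0,0,0,0],[0,0,0,0,0,0]]
  ]
}}

```text
t: 14.13
tool_pos: [0.4755, 0.0972, 0.0162]
orientation: [2.249, 2.193, 0.001]
force: [-1.6, -0.6, 4.7]
opening: 0.059
gripper_force: 12.0
```

Request:
{"fn": "arm_command", "kwargs": {
  "deltas": [
    [[0,0,0,0,0,0],[0,0,0,0,0,0],[0,0,0,0,0,0],[0,0,0,0,0,0],[0,0,1,0,0,0],[0,0,2.5,0,0,0],[0,0,3.5,0,0,0],[0,0,3,0,0,0],[0.6,-2,0,0,0,6.9],[0.8,-2.5,0,0,0,6.9],[0.8,-2.5,0,0,0,6.9],[0.8,-2.5,0,0,0,6.9]]
  ],
  "gripper": 1
}}

```text
t: 15.13
tool_pos: [0.5057, 0.0012, 0.1169]
orientation: [1.651, 2.671, 0.001]
force: [0.1, -0.0, 0.3]
opening: 0.0929
gripper_force: 0.0
```

Request:
{"fn": "arm_command", "kwargs": {
  "deltas": [
    [[0.8,-2.5,0,0,0,6.9],[0.8,-2.5,0,0,0,6.9],[0.8,-2.5,0,0,0,6.9],[0.8,-2.5,0,0,0,6.9],[0.8,-2.5,0,0,0,6.9],[0.2,-0.7,0,0,0,0],[0,0,0,0,0,0],[0,0,0,0,0,0]]
  ],
  "gripper": -0.1
}}

```text
t: 15.8
tool_pos: [0.5469, -0.1297, 0.1158]
orientation: [-0.802, -3.037, -0.001]
force: [-0.5, -0.1, 0.1]
opening: 0.0446
gripper_force: 0.0
```

```bash
python3 - <<'E'
from meas import *
import pickle
s=monitor.read_state();c=cam('wrist');im=eyes.read_camera('wrist');pickle.dump(c,open('w8.pkl','wb'));cv2.imwrite('pics/w8.png',im)
print(s['tool_pos'],s['orientation'],s['opening'])
for k in blobs(im,c,green(im),(0,0,640,300),.013,'green',60):
    print(k.min(0),k.max(0),cv2.minAreaRect(k.astype(np.float32)))
c5=pickle.load(open('w5.pkl','rb'));print('vise',ray('',[(163,143),(235,150)],.0,c5)[:,:2])
t=eyes.read_camera('top');cv2.imwrite('pics/t8.png',t)
E
```

```text
[ 0.54694159 -0.12968669  0.11582014] [-8.01529108e-01 -3.03716621e+00 -7.21953883e-04] 0.04456407395046876
green px [544.6 269.4] rect [714.8   3.2] [102.3  72.9] 81.4
green px [313.8 196.7] rect [ 549.1 -131.1] [ 9.  34.1] 60.2
green px [224.6  74.5] rect [ 434.5 -141.6] [29.5 10.5] 15.3
[476 231] [603 299] ((539.5, 265.0), (127.0, 68.0), -0.0)
[309 178] [320 218] ((314.5, 198.0), (40.0, 11.0), 90.0)
[207  57] [245  94] ((225.25001525878906, 75.24999237060547), (43.133514404296875, 14.142135620117188), 45.0)
vise [[ 0.60091953 -0.1481529 ]
 [ 0.59354272 -0.20611983]]
```

```bash
python3 - <<'E'
from h import *
import pickle
c=pickle.load(open('w8.pkl','rb'));im=cv2.imread('pics/w8.png')
sat=im[...,1].astype(int)-im[...,2]
print(sat[165:230,314].tolist());print(im[165:230,314,1].tolist());print(sat[195,298:332].tolist());print(im[195,298:332,1].tolist())
print(ray('',[(314.5,177),(314.5,219)],.013,c)[:,:2],ray('',[(314.5,177),(314.5,219)],.0,c)[:,:2])
E
```

```text
[0, -1, -3, -3, -3, 0, 8, 16, 28, 48, 52, 40, 33, 39, 48, 55, 58, 47, 35, 46, 60, 63, 62, 48, 37, 47, 61, 61, 58, 44, 36, 47, 61, 65, 62, 45, 35, 46, 61, 66, 65, 51, 43, 52, 62, 63, 57, 46, 40, 50, 60, 64, 58, 47, 40, 30, 12, 1, -1, -2, -1, -2, -2, -1, -2]
[193, 183, 168, 160, 155, 147, 126, 106, 115, 148, 174, 179, 177, 175, 162, 158, 173, 177, 175, 176, 172, 164, 172, 176, 176, 176, 171, 155, 159, 169, 173, 172, 164, 153, 160, 166, 170, 170, 162, 151, 159, 159, 159, 158, 150, 142, 151, 157, 157, 154, 144, 145, 155, 160, 165, 174, 189, 197, 200, 199, 200, 200, 199, 200, 199]
[-2, -1, 0, -1, -1, 0, 0, 2, 9, 28, 53, 70, 67, 46, 24, 20, 36, 58, 70, 68, 71, 72, 58, 29, 6, -2, -1, -1, -1, -1, 0, 0, -1, -1]
[200, 200, 201, 201, 200, 201, 201, 197, 188, 171, 162, 174, 186, 181, 164, 157, 173, 184, 178, 163, 167, 179, 179, 176, 182, 193, 199, 200, 200, 200, 200, 201, 200, 200]
[[ 0.53350382 -0.12230748]
 [ 0.56465271 -0.13995498]] [[ 0.53619241 -0.12384168]
 [ 0.56885195 -0.14234505]]
```

Request:
{"fn": "arm_command", "kwargs": {
  "deltas": [
    [[0.15,-0.1,-2,0,0,0],[0,0,-3,0,0,0],[0,0,-2.5,0,0,0],[0,0,-1.5,0,0,0],[0,0,-1,0,0,0],[0,0,-0.5,0,0,0],[0,0,0,0,0,0],[0,0,0,0,0,0]]
  ]
}}

```text
t: 16.57
tool_pos: [0.5493, -0.1307, 0.0116]
orientation: [0.795, 3.038, -0.0]
force: [-0.5, 0.4, 0.1]
opening: 0.0415
gripper_force: 0.0
```

```bash
python3 - <<'E'
from meas import *
import pickle
s=monitor.read_state();c=cam('wrist');im=eyes.read_camera('wrist');pickle.dump(c,open('w9.pkl','wb'));cv2.imwrite('pics/w9.png',im)
print(s['tool_pos'],s['orientation'],s['opening'])
for k in blobs(im,c,green(im),(250,100,400,300),.013,'green',60):
    print(k.min(0),k.max(0),cv2.minAreaRect(k.astype(np.float32)))
    g=(k.min(0)+k.max(0))//2;print((im[...,1].astype(int)-im[...,2])[k[:,1].min()-15:k[:,1].max()+15,g[0]].tolist(),k[:,1].min()-15)
E
```

```text
[ 0.54930662 -0.13069238  0.01157575] [ 7.95123749e-01  3.03814272e+00 -3.83035006e-05] 0.04148651618846966
green px [312.9 244.6] rect [ 546.1 -129.9] [10.3 42. ] 61.1
[303 208] [323 282] ((313.0, 245.0), (20.0, 74.0), 0.0)
[-4, -3, -4, -5, -5, -5, -4, -4, -4, -3, -4, -3, -5, -1, 11, 31, 39, 34, 36, 37, 38, 43, 51, 51, 38, 19, 14, 20, 38, 47, 45, 50, 59, 52, 34, 23, 31, 54, 70, 67, 67, 72, 65, 38, 22, 23, 35, 45, 41, 42, 47, 38, 27, 18, 22, 35, 44, 46, 61, 70, 60, 43, 36, 44, 59, 68, 62, 64, 67, 52, 33, 29, 41, 58, 60, 57, 65, 59, 43, 32, 37, 54, 65, 58, 60, 67, 52, 35, 31, 42, 42, 22, 4, 0, -2, -2, -1, -1, -3, -1, -2, -1, -1, -2] 193
```

```bash
python3 - <<'E'
from h import *
import pickle
c=pickle.load(open('w9.pkl','rb'));T=np.array([.5493,-.1307])
e=np.array([np.cos(np.radians(150.5)),np.sin(np.radians(150.5))])
for uv,z in(((313,207.5),.0),((313,214),.013),((313,284.5),.013)):
    print(uv,z,((ray('',[uv],z,c)[0,:2]-T)@e*1000).round(1))
E
```

```text
(313, 207.5) 0.0 20.1
(313, 214) 0.013 21.0
(313, 284.5) 0.013 -19.3
```

Centred along its length to within about 0.5 mm. Going down and gripping.

Request:
{"fn": "arm_command", "kwargs": {
  "deltas": [
    [[0,0,-0.3,0,0,0],[0,0,-0.1,0,0,0],[0,0,0,0,0,0]]
  ]
}}

```text
t: 16.87
tool_pos: [0.5489, -0.131, 0.007]
orientation: [0.796, 3.038, -0.0]
force: [-0.2, -0.4, 0.0]
opening: 0.0423
gripper_force: 0.0
```

Request:
{"fn": "arm_command", "kwargs": {
  "deltas": [
    [[0,0,0,0,0,0],[0,0,0,0,0,0],[0,0,0,0,0,0],[0,0,0,0,0,0],[0,0,0,0,0,0],[0,0,0,0,0,0]]
  ],
  "gripper": -1,
  "squeeze": 10
}}

```text
t: 17.37
tool_pos: [0.5487, -0.1309, 0.0066]
orientation: [0.796, 3.039, 0.0]
force: [0.5, -0.3, 0.2]
opening: 0.0107
gripper_force: 10.0
```

Request:
{"fn": "arm_command", "kwargs": {
  "deltas": [
    [[0,0,1,0,0,0],[0,0,2.5,0,0,0],[0,0,3.5,0,0,0],[0,0,3,0,0,0],[-0.5,3,0,0,0,7],[-0.6,3.8,0,0,0,7],[-0.6,3.8,0,0,0,7],[-0.7,3.8,0,0,0,7],[-0.7,3.8,0,0,0,0],[-0.7,3.8,0,0,0,0],[-0.7,3.8,0,0,0,0],[-0.7,3.8,0,0,0,0]]
  ]
}}

```text
t: 18.37
tool_pos: [0.4962, 0.1669, 0.1077]
orientation: [0.037, 3.14, 0.0]
force: [0.8, -0.7, -1.0]
opening: 0.011
gripper_force: 10.0
```

Request:
{"fn": "arm_command", "kwargs": {
  "deltas": [
    [[-0.7,3.8,0,0,0,0],[-0.6,3.8,0,0,0,0],[-0.4,1.8,-1,0,0,0],[0,0,-2,0,0,0],[0,0,-2,0,0,0],[0,0,-1,0,0,0],[0,0,0,0,0,0],[0,0,0,0,0,0]]
  ]
}}

```text
t: 19.03
tool_pos: [0.4794, 0.2587, 0.0468]
orientation: [-0.038, -3.14, 0.001]
force: [-0.5, -0.1, 0.1]
opening: 0.011
gripper_force: 10.0
```

```bash
python3 - <<'E'
from meas import *
import pickle
s=monitor.read_state();c=cam('wrist');im=eyes.read_camera('wrist');pickle.dump(c,open('w10.pkl','wb'));cv2.imwrite('pics/w10.png',im)
print(s['tool_pos'],s['orientation'],s['opening'],s['force'])
t=eyes.read_camera('top');t2=eyes.read_camera('scene')
cv2.imwrite('pics/v13.png',np.vstack([cv2.resize(im[120:300,180:460],(622,400),interpolation=cv2.INTER_CUBIC),cv2.copyMakeBorder(np.hstack([cv2.resize(t[225:280,180:300],(360,165)),cv2.resize(t2[125:210,220:310],(212,200))[:165]]),0,0,0,50,cv2.BORDER_CONSTANT)]))
E
```

```text
[0.47940485 0.25869876 0.04675682] [-3.75205420e-02 -3.14036972e+00  7.22633364e-04] 0.01099586457080116 [-0.52266791 -0.11155043  0.14454788]
```

View pics/v13.png

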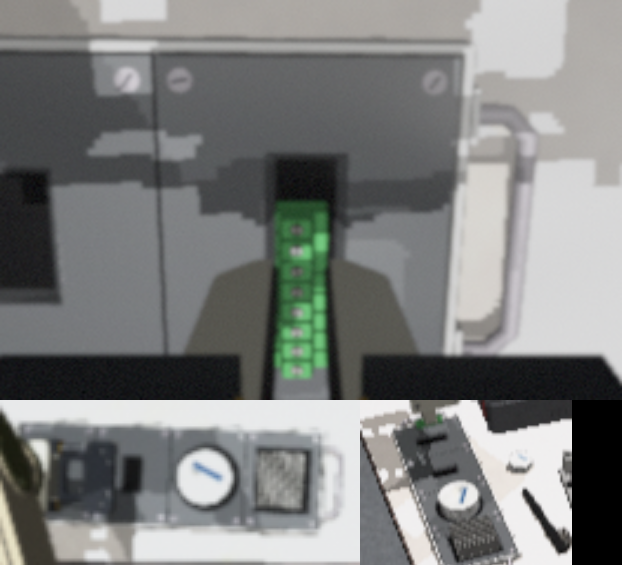

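Sink and tin sit in their pockets. The block is held straight over the slot: slot floor at columns 276–337 with its end at row 158, block front edge at columns 277–327, row 201 (crop).

```bash
python3 - <<'E'
from h import *
import pickle
c=pickle.load(open('w10.pkl','rb'))
q=lambda x,y:(180+x/2.221,120+y/2.222)
f=lambda p,z:(ray('',[q(*a) for a in p],z,c)[:,:2]*1000).round(1).tolist()
print('block',f([(277,201),(327,201)],.0402),'rim',f([(267,154),(347,154)],.011),'floor',f([(277,158),(337,158)],.006))
E
```

```text
block [[459.1, 253.2], [459.3, 265.1]] rim [[455.4, 249.7], [455.9, 271.6]] floor [[458.0, 252.2], [458.4, 269.1]]
```

Request:
{"fn": "arm_command", "kwargs": {
  "deltas": [
    [[0.2,0.15,-0.8,0,0,0],[0,0,-1,0,0,0],[0,0,-0.8,0,0,0],[0,0,-0.4,0,0,0],[0,0,-0.2,0,0,0],[0,0,0,0,0,0],[0,0,0,0,0,0]]
  ]
}}

```text
t: 19.77
tool_pos: [0.4815, 0.2605, 0.0145]
orientation: [-0.037, -3.141, 0.0]
force: [0.1, -0.7, 0.5]
opening: 0.0107
gripper_force: 10.0
```

Request:
{"fn": "arm_command", "kwargs": {
  "deltas": [
    [[0,0,-0.12,0,0,0],[0,0,-0.05,0,0,0],[0,0,0,0,0,0],[0,0,0,0,0,0]]
  ]
}}

```text
t: 20.1
tool_pos: [0.4818, 0.2606, 0.0131]
orientation: [0.037, 3.141, 0.0]
force: [-0.0, 0.5, 0.5]
opening: 0.0108
gripper_force: 10.0
```

Request:
{"fn": "arm_command", "kwargs": {
  "deltas": [
    [[0,0,-0.07,0,0,0],[0,0,0,0,0,0],[0,0,0,0,0,0]]
  ]
}}

```text
t: 20.35
tool_pos: [0.4819, 0.2607, 0.0126]
orientation: [0.037, 3.141, 0.0]
force: [-1.4, -0.4, 3.3]
opening: 0.0111
gripper_force: 10.0
```

Request:
{"fn": "arm_command", "kwargs": {
  "deltas": [
    [[0,0,0,0,0,0],[0,0,0,0,0,0],[0,0,0,0,0,0],[0,0,1,0,0,0],[0,0,2.5,0,0,0],[0,0,3.5,0,0,0],[0,0,3,0,0,0],[-0.2,-1.7,0,0,0,-7.1],[-0.2,-1.7,0,0,0,-7.1],[-0.2,-1.7,0,0,0,-7.1],[-0.2,-1.7,0,0,0,-7.1],[-0.2,-1.7,0,0,0,-7.1]]
  ],
  "gripper": -0.1
}}

```text
t: 21.35
tool_pos: [0.4716, 0.1749, 0.1131]
orientation: [1.001, 2.977, 0.001]
force: [-0.1, -0.4, 0.0]
opening: 0.0418
gripper_force: 0.0
```

Request:
{"fn": "arm_command", "kwargs": {
  "deltas": [
    [[-0.2,-1.7,0,0,0,-7.1],[-0.2,-1.7,0,0,0,-7.1],[-0.2,-1.7,0,0,0,-7.1],[-0.2,-1.7,0,0,0,-7.1],[-0.2,-1.7,0,0,0,-7.1],[-0.2,-1.7,0,0,0,-7.1],[-0.2,-1.7,0,0,0,-7.1],[-0.2,-1.7,0,0,0,-7.1],[-0.2,-1.7,0,0,0,-7.1],[-0.2,-1.7,0,0,0,-7.1],[-0.2,-1.7,0,0,0,-7.1],[-0.2,-1.7,0,0,0,-7.1]]
  ]
}}

```text
t: 22.35
tool_pos: [0.4476, -0.0293, 0.113]
orientation: [2.753, 1.513, 0.001]
force: [-0.1, 0.7, 0.2]
opening: 0.0418
gripper_force: 0.0
```

Request:
{"fn": "arm_command", "kwargs": {
  "deltas": [
    [[-0.3,-1.7,0,0,0,-7.1],[-0.3,-1.7,0,0,0,-7.1],[-0.3,-1.7,0,0,0,-7.1],[-0.2,-1.7,0,0,0,-7.1],[-0.2,-1.7,0,0,0,-7.1],[0,-1.7,0,0,0,-7.1],[0,-1.3,0,0,0,0],[0,0,0,0,0,0],[0,0,0,0,0,0]]
  ]
}}

```text
t: 23.1
tool_pos: [0.4347, -0.1437, 0.1127]
orientation: [-3.114, -0.419, -0.001]
force: [-0.7, -0.2, 0.2]
opening: 0.0418
gripper_force: 0.0
```

```bash
cat > look.py <<'E'
from meas import *
import pickle,sys
n=sys.argv[1];s=monitor.read_state();c=cam('wrist');im=eyes.read_camera('wrist');pickle.dump(c,open(n+'.pkl','wb'));cv2.imwrite('pics/%s.png'%n,im)
T=s['tool_pos'];a=np.degrees(np.arctan2(*s['orientation'][1::-1]));psi=2*a-90
print(T,'psi',(psi+180)%360-180,s['opening'],s['q'][5])
sat=im[...,1].astype(int)-im[...,2]
for k in blobs(im,c,green(im),(200,80,450,300),.013,'green',60):
    print(k.min(0),k.max(0));g=(k.min(0)+k.max(0))//2;r0=k[:,1].min()-12
    print(r0,sat[r0:k[:,1].max()+12,g[0]].tolist())
E
python3 look.py w11; python3 -c "
from meas import *
t=eyes.read_camera('top');cv2.imwrite('pics/t11.png',t);blobs(t,cam('top'),green(t),(185,235,330,275),.015,'g',3)"
```

```text
[ 0.4346617  -0.14370457  0.11274687] psi -74.68505472289564 0.04176693997481473 0.8718697334444684
green px [312.9 197.3] rect [ 435.3 -142.7] [27.8  9.7] 15.6
[307 182] [319 215]
170 [-3, -3, -4, -4, -3, -3, -4, -3, 1, 13, 25, 34, 46, 55, 50, 43, 50, 58, 60, 61, 53, 42, 41, 50, 58, 59, 55, 44, 42, 51, 58, 60, 53, 39, 39, 51, 63, 62, 42, 26, 32, 50, 64, 61, 43, 26, 31, 24, 6, -4, -5, -4, -4, -4, -4, -4, -5]
g px [198.  248.3] rect [479.6 261.7] [42.3 13. ] 1.2
```

Request:
{"fn": "arm_command", "kwargs": {
  "deltas": [
    [[0,0,-2,0,0,0.3],[0,0,-3,0,0,0],[0,0,-2.5,0,0,0],[0,0,-1.5,0,0,0],[0,0,-0.8,0,0,0],[0,0,-0.3,0,0,0],[0,0,0,0,0,0],[0,0,0,0,0,0]]
  ]
}}

```text
t: 23.87
tool_pos: [0.4355, -0.1435, 0.0123]
orientation: [3.111, 0.429, 0.002]
force: [-0.6, -0.1, 0.3]
opening: 0.0418
gripper_force: 0.0
```

```bash
python3 look.py w12
```

```text
[ 0.4355076  -0.14350514  0.0123056 ] psi -74.31276840157683 0.04178796476198197 0.8667662952400651
green px [311.7 252.4] rect [ 436.3 -142.5] [32.3 10.5] 16.1
[302 225] [322 281]
213 [-3, -3, -4, -4, -4, -5, -4, -6, -4, 0, 11, 31, 42, 40, 40, 41, 42, 44, 53, 64, 64, 54, 38, 36, 43, 58, 62, 59, 65, 63, 48, 33, 31, 40, 52, 56, 54, 60, 57, 42, 29, 25, 27, 33, 30, 32, 36, 30, 21, 17, 20, 28, 34, 32, 36, 41, 37, 26, 30, 42, 54, 55, 44, 40, 31, 20, 12, 18, 23, 16, 3, -2, -4, -1, -4, -4, -4, -3, -3, -3]
```

```bash
python3 - <<'E'
from h import *
import pickle
c=pickle.load(open('w12.pkl','rb'));T=np.array([.4355,-.1435])
e=np.array([np.cos(np.radians(15.7)),np.sin(np.radians(15.7))])
for uv,z in(((312,224),.0),((312,230.5),.013),((312,282.5),.013)):
    print(uv,z,((ray('',[uv],z,c)[0,:2]-T)@e*1000).round(1))
E
```

```text
(312, 224) 0.0 12.7
(312, 230.5) 0.013 14.1
(312, 282.5) 0.013 -16.0
```

Request:
{"fn": "arm_command", "kwargs": {
  "deltas": [
    [[-0.1,0,-0.3,0,0,0],[0,0,-0.2,0,0,0],[0,0,0,0,0,0]]
  ]
}}

```text
t: 24.17
tool_pos: [0.4337, -0.1435, 0.0063]
orientation: [3.112, 0.428, 0.0]
force: [0.3, -0.3, 1.0]
opening: 0.0417
gripper_force: 0.0
```

Request:
{"fn": "arm_command", "kwargs": {
  "deltas": [
    [[0,0,0,0,0,0],[0,0,0,0,0,0],[0,0,0,0,0,0],[0,0,0,0,0,0],[0,0,0,0,0,0],[0,0,0,0,0,0]]
  ],
  "gripper": -1
}}

```text
t: 24.67
tool_pos: [0.4337, -0.1435, 0.0063]
orientation: [3.112, 0.428, 0.0]
force: [-0.4, 0.1, 0.4]
opening: 0.0107
gripper_force: 10.0
```

Request:
{"fn": "arm_command", "kwargs": {
  "deltas": [
    [[0,0,1,0,0,0],[0,0,2.5,0,0,0],[0,0,3.5,0,0,0],[0,0,3,0,0,0],[0.5,3,0,0,0,-5.7],[0.5,3.8,0,0,0,-5.7],[0.6,3.8,0,0,0,-5.8],[0.6,3.8,0,0,0,0],[0.6,3.8,0,0,0,0],[0.6,3.8,0,0,0,0],[0.6,3.8,0,0,0,0],[0.6,3.8,0,0,0,0]]
  ]
}}

```text
t: 25.67
tool_pos: [0.4796, 0.1539, 0.1072]
orientation: [-3.141, 0.039, -0.002]
force: [0.8, 0.0, -1.0]
opening: 0.0111
gripper_force: 10.0
```

Request:
{"fn": "arm_command", "kwargs": {
  "deltas": [
    [[0,2.6,-1,0,0,0],[0,0,-2,0,0,0],[0,0,-2,0,0,0],[0,0,-1,0,0,0],[0,0,0,0,0,0],[0,0,0,0,0,0]]
  ]
}}

```text
t: 26.17
tool_pos: [0.4792, 0.1775, 0.0464]
orientation: [3.141, -0.04, -0.002]
force: [0.5, 0.6, -0.3]
opening: 0.0105
gripper_force: 10.0
```

```bash
python3 look.py w13; python3 - <<'E'
import cv2
im=cv2.imread('pics/w13.png');cv2.imwrite('pics/v14.png',cv2.resize(im[120:300,180:460],(784,504),interpolation=cv2.INTER_CUBIC))
E
```

```text
[0.47923222 0.17745902 0.04638289] psi -91.45724905441533 0.010528856985870352 1.8505333090391471
green px [315.1 253.8] rect [463.4 177.2] [15.6 42.4] 88.0
[303 223] [327 284]
211 [2, 1, 1, 0, 0, -3, 3, 0, 1, 1, 0, 7, 24, 45, 54, 53, 49, 46, 50, 49, 55, 59, 70, 72, 51, 23, 13, 17, 37, 62, 66, 70, 74, 62, 32, 15, 17, 36, 59, 63, 65, 70, 60, 30, 10, 11, 24, 42, 50, 42, 45, 39, 21, 10, 12, 27, 39, 43, 44, 49, 41, 24, 15, 20, 38, 63, 67, 70, 72, 59, 30, 13, 15, 26, 27, 12, 4, 4, 3, 3, 3, 3, 2, 3, 2]
```

View pics/v14.png

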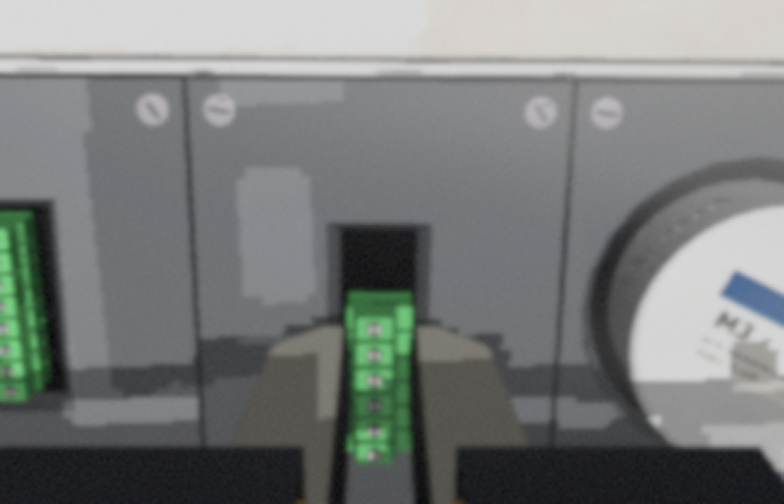

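The long block (left) and tin (right) are seated. The short block is over its slot: floor at columns 342–416 with its end at row 230, block front edge at columns 346–412, row 291 (crop).

```bash
python3 - <<'E'
from h import *
import pickle
c=pickle.load(open('w13.pkl','rb'))
q=lambda x,y:(180+x/2.8,120+y/2.8)
f=lambda p,z:(ray('',[q(*a) for a in p],z,c)[:,:2]*1000).round(1).tolist()
print('block',f([(346,291),(412,291)],.0401),'rim',f([(330,226),(431,226)],.011),'floor',f([(342,230),(416,230)],.006))
E
```

```text
block [[494.6, 182.7], [494.3, 170.1]] rim [[498.7, 187.0], [498.1, 164.9]] floor [[496.1, 184.6], [495.7, 168.0]]
```

Request:
{"fn": "arm_command", "kwargs": {
  "deltas": [
    [[-0.15,0.03,-0.8,0,0,0],[0,0,-1,0,0,0],[0,0,-0.8,0,0,0],[0,0,-0.4,0,0,0],[0,0,-0.2,0,0,0],[0,0,0,0,0,0],[0,0,0,0,0,0]]
  ]
}}

```text
t: 26.8
tool_pos: [0.478, 0.1781, 0.0141]
orientation: [3.141, -0.039, -0.0]
force: [0.9, 0.4, -0.3]
opening: 0.011
gripper_force: 10.0
```

Request:
{"fn": "arm_command", "kwargs": {
  "deltas": [
    [[0,0,-0.12,0,0,0],[0,0,0,0,0,0],[0,0,0,0,0,0]]
  ]
}}

```text
t: 27.05
tool_pos: [0.4783, 0.1782, 0.0133]
orientation: [-3.141, 0.039, -0.001]
force: [-1.1, -0.4, -1.0]
opening: 0.0108
gripper_force: 10.0
```

Request:
{"fn": "arm_command", "kwargs": {
  "deltas": [
    [[0,0,-0.08,0,0,0],[0,0,0,0,0,0],[0,0,0,0,0,0]]
  ]
}}

```text
t: 27.3
tool_pos: [0.4781, 0.1781, 0.0123]
orientation: [-3.141, 0.039, -0.0]
force: [0.1, 0.2, -0.2]
opening: 0.0108
gripper_force: 10.0
```

Request:
{"fn": "arm_command", "kwargs": {
  "deltas": [
    [[0,0,-0.05,0,0,0],[0,0,0,0,0,0],[0,0,0,0,0,0]]
  ]
}}

```text
t: 27.55
tool_pos: [0.4782, 0.1782, 0.0122]
orientation: [-3.141, 0.039, -0.0]
force: [-1.8, -0.8, 5.5]
opening: 0.0106
gripper_force: 10.0
```

Touching the floor at the expected height; releasing and clearing away.

Request:
{"fn": "arm_command", "kwargs": {
  "deltas": [
    [[0,0,0,0,0,0],[0,0,0,0,0,0],[0,0,0,0,0,0],[0,0,1,0,0,0],[0,0,2.5,0,0,0],[0,0,3.5,0,0,0],[0,0,3.5,0,0,0],[0,0,3,0,0,0],[-3,-2,2,0,0,0],[-3,-2,2,0,0,0],[0,0,0,0,0,0],[0,0,0,0,0,0]]
  ],
  "gripper": -0.1
}}

```text
t: 28.55
tool_pos: [0.4188, 0.1379, 0.1898]
orientation: [-3.14, 0.04, -0.009]
force: [0.9, 0.7, -0.2]
opening: 0.0422
gripper_force: 0.0
```

```bash
python3 - <<'E'
from meas import *
s=monitor.read_state();print(s['tool_pos'],s['force'])
c=cam('wrist');im=eyes.read_camera('wrist');cv2.imwrite('pics/w14.png',im)
blobs(im,c,green(im),(0,0,640,300),.019,'green',60)
m=(im.max(2)<50).astype(np.uint8);blobs(im,c,m,(0,0,640,260),.006,'dark',60)
print('expected px',proj('',[[.481,.261,.019],[.4785,.178,.019],[.4755,.096,.032],[.4735,.0145,.032]],c).round(0))
t=eyes.read_camera('top');cv2.imwrite('pics/t14.png',t);blobs(t,cam('top'),green(t),(185,235,330,275),.019,'top g',3)
E
```

```text
[0.41876819 0.13790674 0.18977795] [ 0.89346719  0.73747413 -0.16874223]
green px [272.7 121.1] rect [478.8 176.4] [13.3 29.9] 88.6
green px [188.8 119. ] rect [482.5 256.8] [14.  41.1] 88.9
dark px [358.2 251.5] rect [335.1  90.4] [22.   7.8] 0.5
dark px [272.  251.3] rect [337.4 188. ] [ 7.8 22. ] 86.7
dark px [434.6   2.4] rect [577.2  23.4] [125.7   7.3] 88.6
dark px [109.4   5.9] rect [579.1 319. ] [174.4  18.1] 88.6
expected px [[185. 120.]
 [271. 121.]
 [359. 123.]
 [447. 123.]]
top g px [223.2 249.7] rect [476.9 179.6] [29.3 13. ] 1.0
top g px [198.  248.3] rect [479.7 260.8] [42.2 13. ] 1.2
```

```bash
python3 -c "
from plant import ticket
print(ticket.close_job())"
```

```text
the job is handed in; nothing more can be done
None
```

I placed the heat sink, tin, long terminal block and short terminal block, in that order, each set down on the floor of its own pocket, and handed the job in at about 29 s; the camera checks show all four seated, but no verdict came back.

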